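# Hold a bamboo length in the sawing board, ready for the cut

## Task

Take the long piece of bamboo from the table and lay it in the sawing board along the fence, with one end butted against the clamped stop block. Then hold it there for sawing with one firm diagonal push on its near shoulder, down and towards the fence together, so that it is pressed on the base and on the fence at once, with your hand well on the stop-block side of the saw slot so that the slot stays clear. Finish while still pushing: do not let go, and leave everything else on the table where it is.

Things in the scene. Friction and masses are not known exactly. Their poses are not given: they have to be found in the camera images.
- culm: the long piece of bamboo to be held: a straight round tube, 40 mm outside diameter, 220 mm long, about 90 g, ends cut square, lying on the table to the right of the sawing board; it may be laid either way round. Origin: on the tube's axis at mid length, 20 mm above what it lies on. Its x axis runs along the tube. It can roll, but stays put on a level surface when let go at rest.
- saw_board: wooden sawing board screwed to the table: base 120 mm (x) by 340 mm (y), 18 mm thick, a fence along its far edge. Origin: centre of the base's underside, on the table. x points level across the base to the fence (away from the robot, turned up to 0.3 rad), y along the fence towards the stop block, z up. Front edge of the base at x = -60 mm, face of the fence at x = 38 mm.
- saw_base: the flat base of the sawing board; same origin and axes as saw_board; its upper face is 18 mm above the table. A firm hold for sawing is a push of about 15 N at 45 degrees through the axis of the bamboo; base and fence must each bear a real share of it (friction can make the shares unequal).
- saw_fence: the upright fence; same origin and axes as saw_board; 22 mm thick (x from 38 to 60 mm), 340 mm long, its top 45 mm above the base; the 3 mm saw slot cuts through it. The bamboo touches base and fence when its axis is at x = 18 mm, z = 38 mm in the board's frame.
- stop_block: wooden stop block on the base, clamped to the fence near its left (+y) end, 60 mm (x) by 40 mm (y) by 40 mm high; a small steel clamp over its outer half rises 66 mm above the base. It does not move. Axes as saw_board. Origin: bottom centre of its face towards the saw slot, on the base's upper face; the block fills y from 0 to 40 mm. Bamboo butted: its middle is 110 mm from this face.
- slot (a point): the saw slot: point at the foot of the fence's face, on the base's upper face, mid-width of the 3 mm slot; axes as saw_board. It is 110 to 150 mm from the stop block's face. The point between the fingertips must hold at least 25 mm to the stop-block side (+y) of it.
- riser: a short piece of the same bamboo already cut, standing on end, 40 mm across, 60 mm high; leave alone. Origin: centre of its underside
- pot: olive ceramic pot, 144 mm across the rim, 115 mm high; leave alone. Origin: centre of its underside
- tray: white plastic seedling tray with 5 by 3 cells, 280 by 190 by 45 mm; leave alone. Origin: centre of its underside
- rake: steel root rake with three upturned tines, 230 mm long, 36 mm high at the tines; leave alone. Origin: on its underside, 100 mm from the end of the handle
- saw: pruning saw with wooden handle, 380 mm long, lying flat, 24 mm high; leave alone. Origin: under the front end of the handle
- foot0: round grey silicone pot foot, 44 mm across, 14 mm high; leave alone. Origin: centre of its underside
- foot1: a second pot foot, the same; leave alone
- foot2: a third pot foot, the same; leave alone
Mind the look-alikes: they are no part of the job. Leave any purple look-alike of the culm alone.

How it is judged:
By the outcome, as a careful person would: the job done as asked, in the order asked, and still so for the second after the job is handed in, while the arm keeps its last pose, push and grip.
It also fails if it takes over 53 s, if anything falls off the work surface, if the arm or the gripper's body presses on something with over 40 N, if the wrist force passes 120 N, or if a joint passes its speed limit or range.

## Robot

A 7-joint arm with a two-finger parallel gripper is mounted at the origin on the work surface. World frame = base frame: x ahead of the robot, y to its left, z up, the work surface at z = 0. Lengths are in m, angles in rad, forces in N, time in s.
With the tool pointing down it reaches from about 0.425 to 0.875 m from the base axis. Payload 4.7 kg.
Tool frame: the origin (TCP) lies midway between the tips of the shut fingers; the grasp point (between the pads) lies 19 mm behind it; z points along the fingers, y is the line along which they close (so a half turn about z gives the same grasp; the last joint's range is limited). The gripper opens to 87 mm and grips with 3 to 60 N. Pads are 19 mm wide; open, the fingers measure 117 mm over their backs; the gripper's body (75 mm by 190 mm) begins 51 mm behind the grasp point.
Start: joints at [1.278, 0.321, -0.07, 1.45, 0.023, 1.371, -0.057], TCP at [0.196, -0.62, 0.223] pointing down, gripper open.
Joint ranges: [-2.86, 2.86], [-0.3, 2.09], [-1.38, 1.24], [0.06, 2.45], [-1.56, 4.7], [0.09, 2.05], [-2.69, 2.69]. Speed limits (rad/s): [2.57, 2.57, 3.14, 3.14, 3.14, 3.14, 3.14].

## Interface

Orientations are given as a rotation vector (axis times angle).
In Python, from bench import ctrl, get_image, calibration gives the robot as it stands.
- The arm moves only by the tool apply_moves, never from a script. Its arguments are lists of equal length, an entry for each row: "dp": the shift along the tool's x, y, z in m, a list of three; "twist": the turn, a rotation vector about the tool's x, y, z in rad, a list of three; "fingers": the closure, from 0 (fully open) to 1 (shut). In form: {"dp": [[dx, dy, dz], ...], "twist": [[ax, ay, az], ...], "fingers": [fingers, ...]}. A call has 1 to 10 rows; each row shifts and turns the commanded pose from where the row before left it, along the tool's axes as they then stand; what a row does not reach is not made up. A row lasts 1/10 s, in which the tool goes at most 50 mm and 8.59 degrees, less where a joint would pass 70% of its speed; a pose out of reach is approached as far as the arm can. A call is refused whole if a number of a shift passes 0.05 or a number of a turn 0.15, either way. A call with a gripper value outside its range is refused whole. The fingers move at their own pace and stop on an object; "newtons" is the grip in N (left out, the last holds). Time passes only in rows, so rows that do not move let the fingers close. It gives the time, the measured TCP pose, the force, the opening and the grip force at its end, in the units of the state.
- ctrl.get_state(): the state, without advancing time (a new reading comes with each control period).
- get_image(name): name is "side" or "top"; returns the picture (480x640x3 uint8, red, green, blue); there is no depth.
- calibration(name): a dict with "fx", "fy", "cx", "cy" (pixels), "k1" (the pictures are not rectified: a ray, as slopes to the right and down, at radius r is drawn at 1 + k1 r^2 times it, then the intrinsics apply), "eye" and "attitude" of the camera in the world. Camera axes: x right, y up, looking along -z (the intrinsics and any distortion apply to the point x, -y, -z); pixel columns grow to the right and rows downward; lengths in m; the calibration is good to about 2 mm. A picture is of the moment at which its call begins. calibration takes no time and is no camera call.
- ctrl.close_job(): hands the job in; it is judged then, once.
The state is a dict: "time": time; "joint_positions": joint angles; "qd": joint speeds; "joint_torque": joint torques, N m; "position": TCP position; "tool_rot": TCP orientation; "ft_force": force on the tool from outside, world axes, zero at the start; "torque": the same for the moment, N m; "grip_width": opening from 0.0 (shut) to 1.0 (fully open); "grip_force": force on a finger pad.
Only numpy, scipy, OpenCV 4.12 (cv2) and the standard library are available. Lean on these libraries where they do the work, as an engineer would, in place of code of your own. Each camera call takes 0.05 s, during which the arm holds its last target. There are 200 camera calls.

## Working session

There is one attempt and no reset: what is moved stays moved. The work goes in short steps, Python scripts to look and compute and a tool call to move; the robot and the scene stay as the last step left them, time stands still between calls to the robot, and variables do not carry over. Pictures are saved under pics/ and viewed, at most 10 in all, crops included, and the job is handed in when it is done.

Besides the shell and the picture viewer there is one more tool, called after "Request:" in YAML: its name, and indented under it one key for each argument. apply_moves: Moves the arm, as the interface text tells. Its arguments: {"type":"object","properties":{"dp":{"type":"array"},"twist":{"type":"array"},"fingers":{"type":"array"},"newtons":{"type":"number"}},"required":["dp","twist","fingers"]}

```bash
mkdir -p pics; ls; python3 - <<'E'
from bench import ctrl,get_image,calibration
import cv2
for n in("top","side"):
    im=get_image(n); cv2.imwrite(f"pics/{n}0.png",im[:,:,::-1]); print(n,calibration(n))
print(ctrl.get_state())
E
```

```text
pics
top {'fx': 542.5620223797225, 'fy': 542.5620223797225, 'cx': 323.75896184507167, 'cy': 240.36111777148523, 'k1': 0.048998865132340266, 'eye': array([ 0.31135104, -0.03608809,  1.35277655]), 'attitude': array([ 0.10776194, -0.1355124 , -1.56568256])}
side {'fx': 540.9617676165745, 'fy': 540.9617676165745, 'cx': 321.7349130247089, 'cy': 234.61837449713445, 'k1': -0.12210272469448101, 'eye': array([0.31927369, 1.31623719, 0.81774602]), 'attitude': array([ 0.10868819, -1.52978537, -2.59722751])}
{'time': 0.1, 'joint_positions': array([ 1.27813598,  0.32173707, -0.07006666,  1.45157198,  0.02260984,
        1.37082987, -0.05690064]), 'qd': array([-0.00063421,  0.00091537, -0.00077651, -0.00333221,  0.00090211,
        0.00015687, -0.00028247]), 'joint_torque': array([ 1.98481735e-04, -4.92572665e+01, -4.05599149e-01, -3.13396955e+01,
       -6.41958090e-02,  3.94604774e-02,  6.51775986e-05]), 'position': array([ 0.19606469, -0.61918392,  0.22156891]), 'tool_rot': array([-3.10300973e+00, -4.79727670e-01,  5.94349443e-04]), 'ft_force': array([-0.92743479, -0.41133402, -0.10144208]), 'torque': array([ 0.03221697,  0.04924978, -0.00748698]), 'grip_force': 0.0, 'grip_width': 1.0009072337845442}
```

View pics/top0.png

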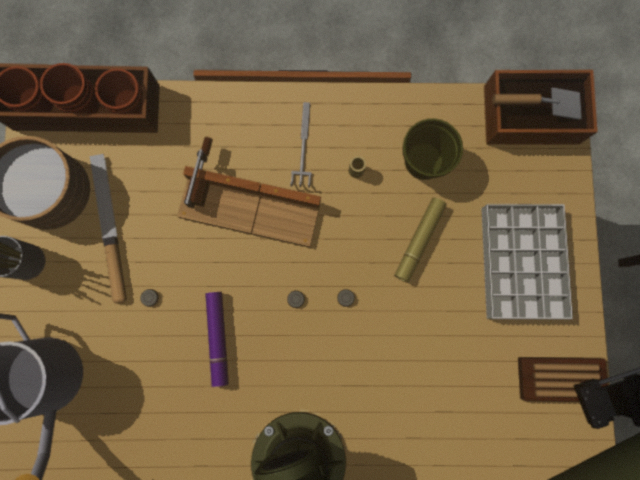

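View pics/side0.png

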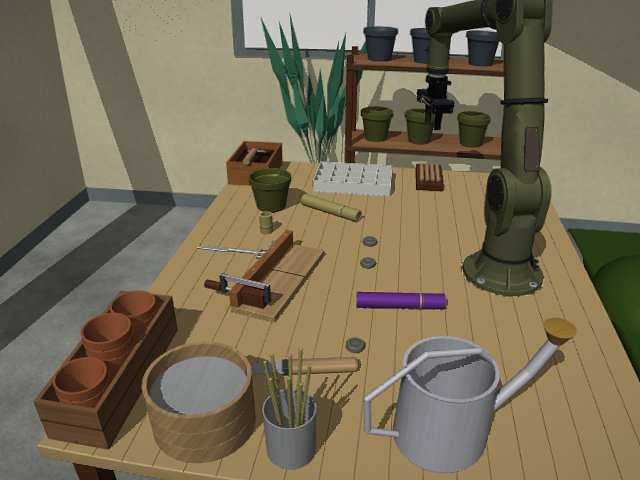

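The top view shows the green culm from about (440,200) to (402,278). The board's fence is at (190,175)-(320,200), the slot near (257,200) and the clamp at (200,185). The purple look-alike is at (217,340). Next I'll enlarge the board and measure.

```bash
cat > h.py <<'E'
import numpy as np, cv2
from bench import ctrl,get_image,calibration
from scipy.spatial.transform import Rotation as R
def ray(n,uv):
    c=calibration(n); K=np.array([[c['fx'],0,c['cx']],[0,c['fy'],c['cy']],[0,0,1]])
    p=cv2.undistortPoints(np.array(uv,float).reshape(-1,1,2),K,np.array([c['k1'],0,0,0]))[:,0]
    d=R.from_rotvec(c['attitude']).apply(np.c_[p[:,0],-p[:,1],-np.ones(len(p))])
    return c['eye'],d
def onplane(n,uv,z):
    e,d=ray(n,uv); return e+d*((z-e[2])/d[:,2])[:,None]
def proj(n,P):
    c=calibration(n); q=R.from_rotvec(c['attitude']).inv().apply(np.atleast_2d(P)-c['eye'])
    s=np.c_[q[:,0],-q[:,1]]/-q[:,2:]; r2=(s**2).sum(1)[:,None]
    return s*(1+c['k1']*r2)*[c['fx'],c['fy']]+[c['cx'],c['cy']]
E
python3 - <<'E'
from h import *
im=cv2.imread("pics/top0.png")
cv2.imwrite("pics/topb.png",cv2.resize(im[125:255,165:335],None,fx=4.5,fy=4.5,interpolation=cv2.INTER_CUBIC))
hsv=cv2.cvtColor(im,cv2.COLOR_BGR2HSV)
print(hsv[240,421],hsv[240,380],hsv[275,405])
m=cv2.inRange(hsv,(22,110,60),(40,255,255)); m[:, :380]=0; m[:,460:]=0; m[:190]=0;m[300:]=0
n,l,s,c=cv2.connectedComponentsWithStats(m)
i=1+np.argmax(s[1:,4]); print(s[i],c[i]); r=cv2.minAreaRect(np.argwhere(l==i)[:,::-1].astype(np.float32)); print(r)
b=cv2.boxPoints(r); print(b); print(onplane("top",b,.02))
s=cv2.imread("pics/side0.png")
cv2.imwrite("pics/sideb.png",cv2.resize(s[220:330,190:340],None,fx=5,fy=5,interpolation=cv2.INTER_CUBIC))
E
```

```text
[ 25 130 120] [ 19 128 147] [ 23 126 117]
[ 395  198   51   84 1263] [420.19477435 238.77988915]
((420.3000793457031, 239.4000244140625), (16.099689483642578, 89.88992309570312), 26.56505012512207)
[[393.00006 276.00003]
 [433.20007 195.60002]
 [447.6001  202.80002]
 [407.4001  283.2    ]]
[[ 0.43117813 -0.23036     0.02      ]
 [ 0.63467055 -0.33573262  0.02      ]
 [ 0.61619823 -0.37141712  0.02      ]
 [ 0.41354241 -0.26544026  0.02      ]]
```

View pics/topb.png

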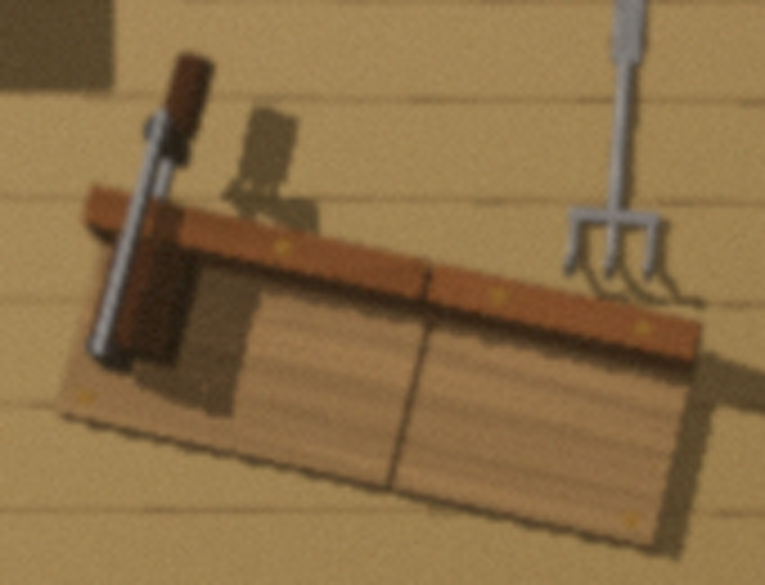

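View pics/sideb.png

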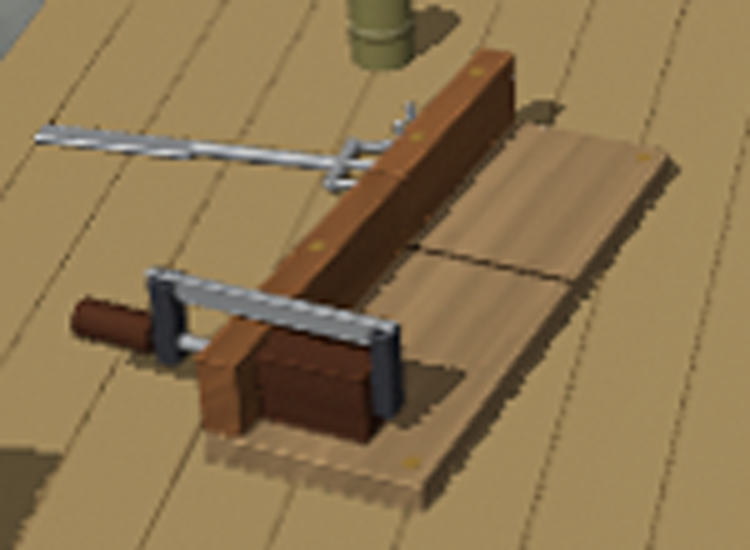

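The crops show base front corners at crop (62,413) and (655,545), and the slot line from (430,322) to (390,487). The fence top's back edge runs (93,188)-(700,325) and its front edge ends at (693,362). The stop block's slot-side face is near crop u=172-200. Next I'll compute the poses.

```bash
python3 - <<'E'
from h import *
f=lambda L:[((u+.5)/4.5-.5+165,(v+.5)/4.5-.5+125) for u,v in L]
C=onplane("top",f([(62,413),(655,545)]),.018)
F=onplane("top",f([(93,188),(700,325),(693,362),(88,222)]),.063)
S=onplane("top",f([(428,325),(390,487)]),.018)
B=onplane("top",f([(200,262),(172,362),(118,340)]),.058)
print("C",C,"\nF",F,"\nS",S,"\nB",B)
# board fit: known board coords (x,y)
src=np.array([(-60,170),(-60,-170),(60,170),(60,-170),(38,-170),(38,170)])/1000.
dst=np.r_[C,F][:,:2]
a=src-src.mean(0);b=dst-dst.mean(0)
th=np.arctan2((a[:,0]*b[:,1]-a[:,1]*b[:,0]).sum(),(a*b).sum())
Rm=np.array([[np.cos(th),-np.sin(th)],[np.sin(th),np.cos(th)]]);o=dst.mean(0)-Rm@src.mean(0)
print("th",th,"o",o,"res",(dst-src@Rm.T-o).round(4))
for n,X in(("S",S),("B",B)): print(n,((X[:,:2]-o)@Rm).round(4))
# side check
side=lambda L:[((u+.5)/5-.5+190,(v+.5)/5-.5+220) for u,v in L]
print("side base",((onplane("side",side([(423,488),(668,157)]),.018)[:,:2]-o)@Rm).round(4))
print("side fence",((onplane("side",side([(200,358),(485,50),(515,58),(248,370)]),.063)[:,:2]-o)@Rm).round(4))
print("side block top",((onplane("side",side([(365,378),(262,360)]),.058)[:,:2]-o)@Rm).round(4))
print("side slot",((onplane("side",side([(572,282),(412,245)]),.018)[:,:2]-o)@Rm).round(4))
# culm
im=cv2.imread("pics/side0.png");hsv=cv2.cvtColor(im,cv2.COLOR_BGR2HSV)
print(hsv[205,325],hsv[213,350],hsv[220,320])
for lo in(21,22,23):
  m=cv2.inRange(hsv,(lo,90,40),(40,255,255)); m[:,:295]=0;m[:,370:]=0;m[:190]=0;m[225:]=0
  n,l,s,c=cv2.connectedComponentsWithStats(m);i=1+np.argmax(s[1:,4]);print(s[i],c[i],cv2.boxPoints(cv2.minAreaRect(np.argwhere(l==i)[:,::-1].astype(np.float32))).tolist())
cv2.imwrite("pics/culm.png",cv2.hconcat([cv2.resize(im[185:230,295:370],(400,240),interpolation=cv2.INTER_CUBIC),cv2.resize(cv2.imread("pics/top0.png")[190:290,380:460],(400,500),interpolation=cv2.INTER_CUBIC)[:240]]) )
E
```

```text
C [[ 0.57910269  0.30185562  0.018     ]
 [ 0.50628049 -0.02591715  0.018     ]] 
F [[ 0.69428466  0.2787065   0.063     ]
 [ 0.62012521 -0.05012313  0.063     ]
 [ 0.5996395  -0.04636826  0.063     ]
 [ 0.675295    0.28069151  0.063     ]] 
S [[0.6301361  0.10134541 0.018     ]
 [0.53827363 0.12063665 0.018     ]] 
B [[0.6548518  0.22099221 0.058     ]
 [0.59935757 0.23423663 0.058     ]
 [0.61130891 0.26348114 0.058     ]]
th -0.22131126421927244 o [0.60009686 0.1259213 ] res [[ 0.0002 -0.0031]
 [ 0.002   0.0008]
 [-0.0017  0.0001]
 [-0.0012  0.003 ]
 [-0.0002  0.0019]
 [ 0.0008 -0.0027]]
S [[ 0.0347 -0.0174]
 [-0.0592 -0.0187]]
B [[ 0.0326  0.1048]
 [-0.0245  0.1055]
 [-0.0193  0.1367]]
side base [[-0.0602  0.1747]
 [-0.0594 -0.1579]]
side fence [[ 0.0579  0.1736]
 [ 0.0573 -0.163 ]
 [ 0.037  -0.1603]
 [ 0.0313  0.1739]]
side block top [[-0.0209  0.153 ]
 [ 0.0327  0.1578]]
side slot [[-0.058  -0.0168]
 [ 0.038  -0.019 ]]
[ 26 106 149] [ 26 106 149] [ 20 110 160]
[300 194  62  28 734] [330.77929155 207.22888283] [[298.9092102050781, 203.4178466796875], [302.6869201660156, 191.58096313476562], [362.6824035644531, 210.72845458984375], [358.9046936035156, 222.56533813476562]]
[301 194  61  28 717] [330.79776848 207.27754533] [[299.16217041015625, 203.97296142578125], [302.7513427734375, 192.30810546875], [362.62164306640625, 210.729736328125], [359.032470703125, 222.39459228515625]]
[301 194  60  28 710] [330.69859155 207.27605634] [[299.2532958984375, 203.48968505859375], [302.91748046875, 191.97372436523438], [362.2720947265625, 210.85928344726562], [358.60791015625, 222.375244140625]]
```

Request:
apply_moves:
  dp:
    - [0.04,-0.02,0]
    - [0.04,-0.02,0]
    - [0.04,-0.02,0]
    - [0.04,-0.02,0]
    - [0.04,-0.02,0]
    - [0.04,-0.02,0]
    - [0.04,-0.02,0]
    - [0.04,-0.02,0]
    - [0.04,-0.02,0]
    - [0.04,-0.02,0]
  twist:
    - [0,0,0]
    - [0,0,0]
    - [0,0,0]
    - [0,0,0]
    - [0,0,0]
    - [0,0,0]
    - [0,0,0]
    - [0,0,0]
    - [0,0,0]
    - [0,0,0]
  fingers: [0,0,0,0,0,0,0,0,0,0]
  newtons: 20

```text
time: 1.1
position: [0.518, -0.3067, 0.2222]
tool_rot: [-3.105, -0.48, 0.001]
ft_force: [0.4, -0.8, -0.5]
grip_width: 0.999
grip_force: 0.0
```

Request:
apply_moves:
  dp:
    - [0,0,0]
    - [0,0,0]
    - [0,0,0]
    - [0,0,0]
    - [0,0,0]
    - [0,0,0]
    - [0,0,0]
  twist:
    - [0,0,0.13]
    - [0,0,0.13]
    - [0,0,0.13]
    - [0,0,0.13]
    - [0,0,0.13]
    - [0,0,0.13]
    - [0,0,0]
  fingers: [0,0,0,0,0,0,0]

```text
time: 1.8
position: [0.5169, -0.3081, 0.222]
tool_rot: [-3.054, 0.737, 0.002]
ft_force: [-0.5, 0.4, 0.2]
grip_width: 1.003
grip_force: 0.0
```

```bash
cat >> h.py <<'E'
TH=-0.2213; O=np.array([.6001,.1259,0]); RB=R.from_rotvec([0,0,TH])
def tgt(p,yaw,tilt=0):
    "delta in the tool frame to world point p, with tool x at yaw, tilt about tool x"
    s=ctrl.get_state(); r=R.from_rotvec(s['tool_rot'])
    g=R.from_rotvec([0,0,yaw])*R.from_rotvec([np.pi,0,0])*R.from_rotvec([tilt,0,0])
    print("t",round(s['time'],2),"pos",s['position'].round(4),"board",RB.inv().apply(s['position']-O).round(4),"q",s['joint_positions'].round(3),"F",s['ft_force'].round(2),"Fboard",RB.inv().apply(s['ft_force']).round(2),"gw",round(s['grip_width'],3),"gf",round(s['grip_force'],2))
    print("dp",r.inv().apply(np.array(p)-s['position']).round(4),"tw",(r.inv()*g).as_rotvec().round(4))
def board(p): return O+RB.apply(p)
E
python3 - <<'E'
from h import *
# triangulate the culm mid in two views as a check
(e1,d1),(e2,d2)=ray("top",[(420.3,239.4)]),ray("side",[(330.9,207.3)])
d1,d2=d1[0],d2[0]
s=np.linalg.lstsq(np.c_[d1,-d2],e2-e1,rcond=None)[0]; print((e1+d1*s[0]).round(4),(e2+d2*s[1]).round(4))
tgt((.524,-.301,.006),-.480)
E
```

```text
[ 0.5228 -0.3004  0.0192] [ 0.5223 -0.3004  0.0191]
t 1.8 pos [ 0.5169 -0.3081  0.222 ] board [ 0.0141 -0.4417  0.222 ] q [ 0.716  0.232 -0.262  1.57   0.061  1.349 -1.598] F [-0.51  0.43  0.19] Fboard [-0.59  0.31  0.19] gw 1.003 gf 0.0
dp [ 0.0033 -0.0096  0.216 ] tw [0.0002 0.0009 0.0064]
```

Request:
apply_moves:
  dp:
    - [0.002,-0.009,0.02]
    - [0,0,0.04]
    - [0,0,0.04]
    - [0,0,0.04]
    - [0,0,0.04]
    - [0,0,0.02]
    - [0,0,0.01]
    - [0,0,0.006]
    - [0,0,0]
  twist:
    - [0,0,0]
    - [0,0,0]
    - [0,0,0]
    - [0,0,0]
    - [0,0,0]
    - [0,0,0]
    - [0,0,0]
    - [0,0,0]
    - [0,0,0]
  fingers: [0,0,0,0,0,0,0,0,0]

```text
time: 2.7
position: [0.5233, -0.3012, 0.0067]
tool_rot: [3.054, -0.735, 0.001]
ft_force: [0.5, 0.7, 0.7]
grip_width: 0.996
grip_force: 0.0
```

Request:
apply_moves:
  dp:
    - [0,0,0]
    - [0,0,0]
    - [0,0,0]
    - [0,0,0]
    - [0,0,0]
    - [0,0,0]
    - [0,0,0]
    - [0,0,0]
  twist:
    - [0,0,0]
    - [0,0,0]
    - [0,0,0]
    - [0,0,0]
    - [0,0,0]
    - [0,0,0]
    - [0,0,0]
    - [0,0,0]
  fingers: [0.8,0.8,0.8,0.8,0.8,0.8,0.8,0.8]
  newtons: 20

```text
time: 3.5
position: [0.5231, -0.301, 0.0066]
tool_rot: [3.054, -0.736, 0.0]
ft_force: [-0.4, -0.0, 0.6]
grip_width: 0.456
grip_force: 20.0
```

Request:
apply_moves:
  dp:
    - [0,0,-0.02]
    - [0,0,-0.03]
    - [0,0,-0.03]
    - [0,0,-0.03]
    - [0,0,-0.03]
    - [0,0,0]
  twist:
    - [0,0,0]
    - [0,0,0]
    - [0,0,0]
    - [0,0,0]
    - [0,0,0]
    - [0,0,0]
  fingers: [0.8,0.8,0.8,0.8,0.8,0.8]

```text
time: 4.1
position: [0.5257, -0.3025, 0.1515]
tool_rot: [3.051, -0.736, 0.013]
ft_force: [0.2, -0.6, -1.2]
grip_width: 0.456
grip_force: 20.0
```

Request:
apply_moves:
  dp:
    - [0,0,0]
    - [0,0,0]
    - [0,0,0]
    - [0,0,0]
    - [0,0,0]
    - [0,0,0]
    - [0,0,0]
    - [0,0,0]
    - [0,0,0]
    - [0,0,0]
  twist:
    - [0,0,-0.1]
    - [0,0,-0.13]
    - [0,0,-0.13]
    - [0,0,-0.13]
    - [0,0,-0.13]
    - [0,0,-0.13]
    - [0,0,-0.13]
    - [0,0,-0.13]
    - [0,0,-0.13]
    - [0,0,-0.1]
  fingers: [0.8,0.8,0.8,0.8,0.8,0.8,0.8,0.8,0.8,0.8]

```text
time: 5.1
position: [0.5224, -0.3008, 0.1453]
tool_rot: [-2.909, -1.182, 0.002]
ft_force: [-0.3, -0.1, -1.0]
grip_width: 0.454
grip_force: 20.0
```

```bash
python3 - <<'E'
from h import *
tgt(board((-.006,-.025,.15)),TH+np.pi/2)
E
```

```text
t 5.1 pos [ 0.5224 -0.3008  0.1453] board [ 0.0179 -0.4334  0.1453] q [ 0.837  0.301 -0.428  1.658  0.132  1.212 -0.42 ] F [-0.31 -0.09 -1.01] Fboard [-0.29 -0.16 -1.01] gw 0.454 gf 20.0
dp [ 0.329  -0.2431 -0.0045] tw [-0.0019 -0.     -0.5779]
```

Request:
apply_moves:
  dp:
    - [0.02,-0.015,0]
    - [0.034,-0.025,0]
    - [0.034,-0.025,0]
    - [0.034,-0.025,0]
    - [0.034,-0.025,0]
    - [0.034,-0.025,0]
    - [0.034,-0.025,0]
    - [0.034,-0.025,0]
    - [0.034,-0.025,0]
    - [0.034,-0.025,0]
  twist:
    - [0,0,0]
    - [0,0,0]
    - [0,0,0]
    - [0,0,0]
    - [0,0,0]
    - [0,0,0]
    - [0,0,0]
    - [0,0,0]
    - [0,0,0]
    - [0,0,0]
  fingers: [0.8,0.8,0.8,0.8,0.8,0.8,0.8,0.8,0.8,0.8]

```text
time: 6.1
position: [0.5908, 0.0992, 0.1455]
tool_rot: [-2.914, -1.175, 0.002]
ft_force: [1.3, -0.9, -1.0]
grip_width: 0.455
grip_force: 20.0
```

Request:
apply_moves:
  dp:
    - [0,0,0]
    - [0,0,0]
    - [0,0,0]
    - [0,0,0]
    - [0,0,0]
    - [0,0,0]
  twist:
    - [0,0,-0.12]
    - [0,0,-0.12]
    - [0,0,-0.12]
    - [0,0,-0.12]
    - [0,0,-0.1]
    - [0,0,0]
  fingers: [0.8,0.8,0.8,0.8,0.8,0.8]

```text
time: 6.7
position: [0.5907, 0.0977, 0.1453]
tool_rot: [-2.455, -1.959, 0.002]
ft_force: [-0.1, 0.2, -1.0]
grip_width: 0.456
grip_force: 20.0
```

```bash
python3 - <<'E'
from h import *
cv2.imwrite("pics/top1.png",get_image("top")[100:300,130:400,::-1].repeat(2,0).repeat(2,1))
tgt(board((-.006,-.025,.03)),TH+np.pi/2)
E
```

```text
t 6.75 pos [0.5908 0.0977 0.1455] board [-0.0029 -0.0296  0.1455] q [ 0.398  0.349 -0.735  1.66   0.245  1.229 -0.617] F [ 0.29 -0.63  0.19] Fboard [ 0.42 -0.55  0.19] gw 0.453 gf 20.0
dp [ 0.0046 -0.0029  0.1155] tw [-0.0016  0.0004 -0.0049]
```

View pics/top1.png

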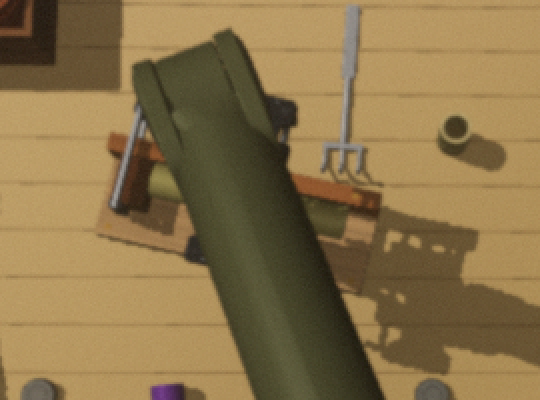

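The culm hangs over the board, parallel to the fence, between crop (150,180) and (345,222). It is clear of the clamp, so I'll lower it.

Request:
apply_moves:
  dp:
    - [0,-0.003,0.02]
    - [0,0,0.03]
    - [0,0,0.03]
    - [0,0,0.02]
    - [0,0,0.015]
    - [0.01,0,0]
    - [0.01,0,0]
    - [0,0,0]
  twist:
    - [0,0,-0.005]
    - [0,0,0]
    - [0,0,0]
    - [0,0,0]
    - [0,0,0]
    - [0,0,0]
    - [0,0,0]
    - [0,0,0]
  fingers: [0.8,0.8,0.8,0.8,0.8,0.8,0.8,0.8]

```text
time: 7.55
position: [0.5939, 0.1217, 0.0332]
tool_rot: [-2.448, -1.969, -0.006]
ft_force: [0.3, 0.5, -1.1]
grip_width: 0.453
grip_force: 20.0
```

Request:
apply_moves:
  dp:
    - [0.003,0,0]
    - [0.003,0,0]
    - [0.002,0,0]
    - [0.002,0,0]
  twist:
    - [0,0,0]
    - [0,0,0]
    - [0,0,0]
    - [0,0,0]
  fingers: [0.8,0.8,0.8,0.8]

```text
time: 7.95
position: [0.5951, 0.1278, 0.0317]
tool_rot: [2.451, 1.965, 0.0]
ft_force: [0.1, -0.3, -1.5]
grip_width: 0.448
grip_force: 20.0
```

```bash
python3 - <<'E'
from h import *
tgt(board((-.006,-.00,.025)),TH+np.pi/2)
E
```

```text
t 7.95 pos [0.5951 0.1278 0.0317] board [-0.0053  0.0007  0.0317] q [ 0.3    0.49  -0.69   1.738  0.354  1.042 -0.733] F [ 0.15 -0.34 -1.51] Fboard [ 0.22 -0.3  -1.51] gw 0.448 gf 20.0
dp [-0.0007 -0.0007  0.0067] tw [0.0003 0.0002 0.002 ]
```

Request:
apply_moves:
  dp:
    - [0.002,0,0]
    - [0,0,0]
    - [0.001,0,0]
    - [0,0,0]
  twist:
    - [0,0,0]
    - [0,0,0]
    - [0,0,0]
    - [0,0,0]
  fingers: [0.8,0.8,0.8,0.8]

```text
time: 8.35
position: [0.5953, 0.1299, 0.0313]
tool_rot: [2.451, 1.964, -0.002]
ft_force: [-0.5, -2.5, -1.3]
grip_width: 0.454
grip_force: 20.0
```

Request:
apply_moves:
  dp:
    - [0.001,0,0]
    - [0,0,0]
    - [0.001,0,0]
    - [0,0,0]
  twist:
    - [0,0,0]
    - [0,0,0]
    - [0,0,0]
    - [0,0,0]
  fingers: [0.8,0.8,0.8,0.8]

```text
time: 8.75
position: [0.5953, 0.1298, 0.031]
tool_rot: [2.451, 1.963, -0.007]
ft_force: [-2.8, -6.2, 0.7]
grip_width: 0.454
grip_force: 20.0
```

```bash
python3 - <<'E'
from h import *
tgt(board((-.006,-.00,.025)),TH+np.pi/2)
E
```

```text
t 8.75 pos [0.5953 0.1298 0.031 ] board [-0.0055  0.0028  0.031 ] q [ 0.292  0.494 -0.688  1.733  0.359  1.047 -0.741] F [-2.85 -6.2   0.65] Fboard [-1.42 -6.68  0.65] gw 0.454 gf 20.0
dp [-0.0028 -0.0004  0.006 ] tw [-0.0014  0.0045  0.0009]
```

Request:
apply_moves:
  dp:
    - [-0.002,0,0]
    - [0,0,0.003]
    - [0,0,0.002]
    - [0,0,0.001]
    - [0,0,0.001]
    - [0,0,0]
  twist:
    - [0,0,0]
    - [0,0,0]
    - [0,0,0]
    - [0,0,0]
    - [0,0,0]
    - [0,0,0]
  fingers: [0.8,0.8,0.8,0.8,0.8,0.8]

```text
time: 9.35
position: [0.5959, 0.1296, 0.0261]
tool_rot: [2.451, 1.963, -0.002]
ft_force: [-5.2, -5.8, 11.6]
grip_width: 0.451
grip_force: 20.0
```

Request:
apply_moves:
  dp:
    - [0,0,-0.002]
    - [0,0,-0.001]
    - [0,0,0]
    - [0,0,0]
    - [0,0,0]
    - [0,0,0]
  twist:
    - [0,0,0]
    - [0,0,0]
    - [0,0,0]
    - [0,0,0]
    - [0,0,0]
    - [0,0,0]
  fingers: [0.8,0.8,0.8,0.44,0.44,0.44]

```text
time: 9.95
position: [0.5957, 0.1326, 0.0278]
tool_rot: [-2.449, -1.966, -0.003]
ft_force: [-0.4, -0.2, 0.2]
grip_width: 0.548
grip_force: 0.0
```

```bash
python3 - <<'E'
from h import *
tgt(board((-.006,-.00,.12)),TH+np.pi/2)
E
```

```text
t 9.95 pos [0.5957 0.1326 0.0278] board [-0.0058  0.0056  0.0278] q [ 0.292  0.498 -0.689  1.737  0.359  1.036 -0.74 ] F [-0.35 -0.19  0.18] Fboard [-0.3  -0.26  0.18] gw 0.548 gf 0.0
dp [-0.0054 -0.0002 -0.0923] tw [ 0.0004 -0.0021  0.0037]
```

Request:
apply_moves:
  dp:
    - [0,0,-0.02]
    - [0,0,-0.04]
    - [0,0,-0.02]
    - [-0.002,-0.02,0]
    - [0,-0.02,0]
    - [0,-0.004,0]
    - [0,0,0]
    - [0,0,0]
  twist:
    - [0,0,0]
    - [0,0,0]
    - [0,0,0]
    - [0,0,0]
    - [0,0,0]
    - [0,0,0]
    - [0,0,0]
    - [0,0,0]
  fingers: [0.44,0.44,0.44,1,1,1,1,1]

```text
time: 10.75
position: [0.5531, 0.1384, 0.1076]
tool_rot: [2.451, 1.965, 0.001]
ft_force: [-0.2, -0.8, -0.9]
grip_width: 0.196
grip_force: 0.0
```

```bash
python3 - <<'E'
from h import *
im=get_image("side");cv2.imwrite("pics/side1.png",cv2.resize(im[190:330,180:360,::-1],None,fx=4,fy=4,interpolation=cv2.INTER_CUBIC))
tgt(board((-.050,.003,.034)),TH+np.pi/2)
E
```

```text
t 10.8 pos [0.5531 0.1382 0.1075] board [-0.0486  0.0017  0.1075] q [ 0.354  0.326 -0.756  1.772  0.244  1.139 -0.698] F [ 0.79 -1.04  0.01] Fboard [ 0.99 -0.84  0.01] gw 0.144 gf 0.0
dp [ 0.0013 -0.0015  0.0735] tw [ 0.0005 -0.0005  0.0017]
```

View pics/side1.png

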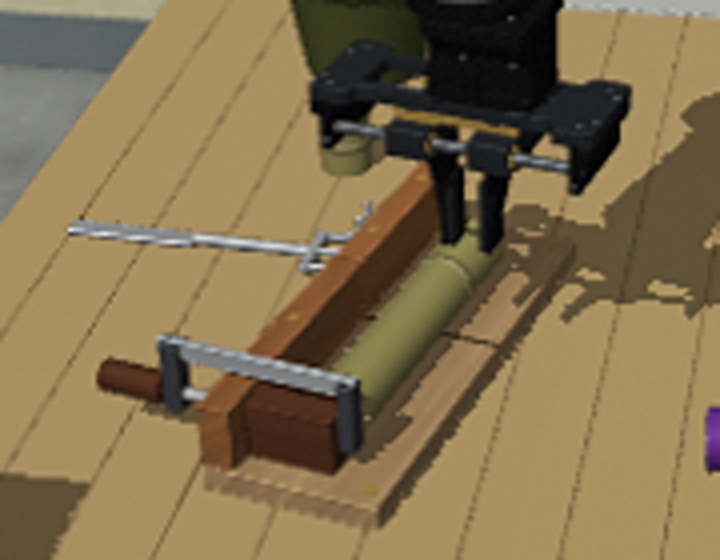

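The side view shows the culm lying parallel to the fence with its near end at the block (crop (365,400)), a gap to the fence, and the fingers raised. Next I'll shut them, come down on the near side and push it to the fence.

Request:
apply_moves:
  dp:
    - [0,-0.002,0.01]
    - [0,0,0.02]
    - [0,0,0.02]
    - [0,0,0.015]
    - [0,0,0.008]
    - [0,0,0]
    - [0,0.01,0]
    - [0,0.005,0]
    - [0,0,0]
  twist:
    - [0,0,0]
    - [0,0,0]
    - [0,0,0]
    - [0,0,0]
    - [0,0,0]
    - [0,0,0]
    - [0,0,0]
    - [0,0,0]
    - [0,0,0]
  fingers: [1,1,1,1,1,1,1,1,1]

```text
time: 11.7
position: [0.5668, 0.1352, 0.0354]
tool_rot: [2.451, 1.963, 0.003]
ft_force: [-1.0, 0.6, -0.4]
grip_width: 0.009
grip_force: 0.0
```

Request:
apply_moves:
  dp:
    - [0,0.004,0]
    - [0,0.004,0]
    - [0,0.003,0]
    - [0,0.003,0]
    - [0,0.002,0]
    - [0,0,0]
  twist:
    - [0,0,0]
    - [0,0,0]
    - [0,0,0]
    - [0,0,0]
    - [0,0,0]
    - [0,0,0]
  fingers: [1,1,1,1,1,1]

```text
time: 12.3
position: [0.5808, 0.132, 0.0345]
tool_rot: [2.451, 1.965, 0.0]
ft_force: [-0.2, 0.5, 0.1]
grip_width: 0.005
grip_force: 0.0
```

```bash
python3 - <<'E'
from h import *
tgt(board((-.017,.003,.034)),TH+np.pi/2)
E
```

```text
t 12.3 pos [0.5808 0.132  0.0345] board [-0.0202  0.0017  0.0345] q [ 0.306  0.463 -0.702  1.769  0.342  1.035 -0.74 ] F [-0.2   0.51  0.07] Fboard [-0.31  0.45  0.07] gw 0.005 gf 0.0
dp [0.0013 0.0032 0.0005] tw [ 0.0001 -0.      0.002 ]
```

Request:
apply_moves:
  dp:
    - [0,0.002,0]
    - [0,0.002,0]
    - [0,0.002,0]
    - [0,0.002,0]
    - [0,0,0]
  twist:
    - [0,0,0]
    - [0,0,0]
    - [0,0,0]
    - [0,0,0]
    - [0,0,0]
  fingers: [1,1,1,1,1]

```text
time: 12.8
position: [0.5886, 0.1302, 0.0345]
tool_rot: [2.451, 1.965, 0.0]
ft_force: [-0.0, -0.4, 1.4]
grip_width: 0.006
grip_force: 0.0
```

Request:
apply_moves:
  dp:
    - [0,0.002,0]
    - [0,0.002,0]
    - [0,0.001,0]
    - [0,0,0]
  twist:
    - [0,0,0]
    - [0,0,0]
    - [0,0,0]
    - [0,0,0]
  fingers: [1,1,1,1]

```text
time: 13.2
position: [0.5925, 0.1294, 0.0344]
tool_rot: [-2.45, -1.965, 0.002]
ft_force: [-2.4, 0.4, 2.1]
grip_width: 0.007
grip_force: 1.3
```

```bash
python3 - <<'E'
from h import *
tgt(board((-.017,.003,.034)),TH+np.pi/2)
E
```

```text
t 13.2 pos [0.5925 0.1294 0.0344] board [-0.0082  0.0018  0.0344] q [ 0.301  0.484 -0.694  1.74   0.351  1.047 -0.734] F [-2.4   0.38  2.07] Fboard [-2.42 -0.16  2.07] gw 0.007 gf 1.3
dp [ 0.0012 -0.0088  0.0004] tw [-0.0014  0.0004  0.0025]
```

Request:
apply_moves:
  dp:
    - [0,0.001,0]
    - [0,0.001,0]
    - [0,0,0]
  twist:
    - [0,0,0]
    - [0,0,0]
    - [0,0,0]
  fingers: [1,1,1]

```text
time: 13.5
position: [0.5926, 0.1295, 0.0344]
tool_rot: [-2.448, -1.965, 0.007]
ft_force: [-6.5, -0.1, 6.4]
grip_width: 0.004
grip_force: 3.9
```

```bash
python3 - <<'E'
from h import *
im=get_image("top");cv2.imwrite("pics/top2.png",cv2.resize(im[125:255,165:335,::-1],None,fx=4.5,fy=4.5,interpolation=cv2.INTER_CUBIC))
tgt(board((-.017,.003,.034)),TH+np.pi/2)
E
```

```text
t 13.55 pos [0.5926 0.1294 0.0344] board [-0.0081  0.0018  0.0344] q [ 0.3    0.487 -0.694  1.736  0.351  1.051 -0.733] F [-7.5   0.36  5.53] Fboard [-7.39 -1.3   5.53] gw 0.002 gf 3.85
dp [ 0.0012 -0.0089  0.0004] tw [-0.0046  0.0017  0.0031]
```

View pics/top2.png

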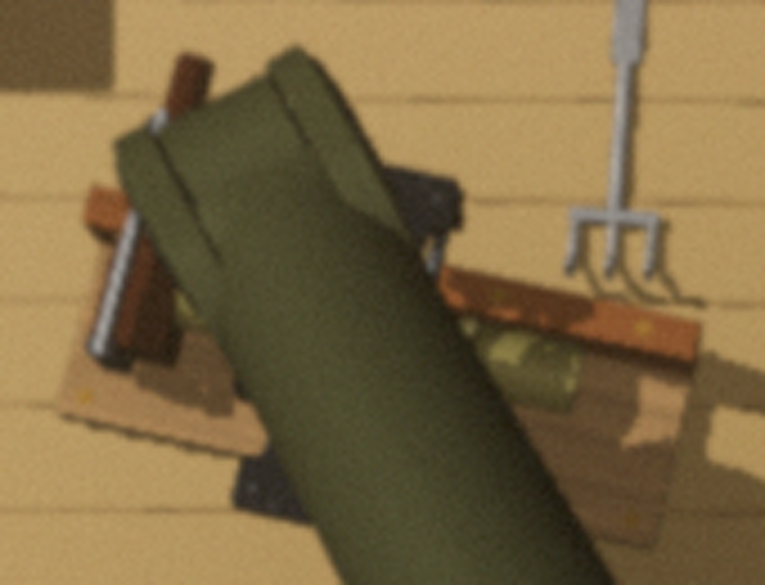

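The culm is against the fence: it stops the push at about 7 N. Its right end is at crop (575,380) and its left end is at the block, near (185,310). To make sure it is butted, I'll nudge its right end towards the stop.

Request:
apply_moves:
  dp:
    - [0,-0.01,0]
    - [0,-0.01,-0.01]
    - [0,0,-0.04]
    - [-0.02,0,-0.02]
    - [-0.04,0.01,0]
    - [-0.04,0.02,0]
    - [-0.035,0.015,0]
    - [0,0,0]
  twist:
    - [0,0,0]
    - [0,0,0]
    - [0,0,0]
    - [0,0,0]
    - [0,0,0]
    - [0,0,0]
    - [0,0,0]
    - [0,0,0]
  fingers: [1,1,1,1,1,1,1,1]

```text
time: 14.35
position: [0.5912, -0.0168, 0.1051]
tool_rot: [2.457, 1.95, -0.002]
ft_force: [-0.5, -0.5, -0.7]
grip_width: 0.005
grip_force: 0.0
```

```bash
python3 - <<'E'
from h import *
tgt(board((.014,-.13,.034)),TH+np.pi/2)
E
```

```text
t 14.35 pos [ 0.5912 -0.0168  0.1051] board [ 0.0227 -0.1412  0.1051] q [ 0.55   0.358 -0.682  1.725  0.25   1.145 -0.435] F [-0.53 -0.52 -0.69] Fboard [-0.41 -0.62 -0.69] gw 0.005 gf 0.0
dp [ 0.0114 -0.009   0.071 ] tw [ 0.0029  0.0041 -0.0078]
```

Request:
apply_moves:
  dp:
    - [0.003,-0.008,0]
    - [0,0,0.03]
    - [0,0,0.03]
    - [0,0,0.01]
    - [0,0,0]
    - [0.005,0,0]
    - [0.004,0,0]
    - [0.003,0,0]
    - [0,0,0]
  twist:
    - [0,0,-0.008]
    - [0,0,0]
    - [0,0,0]
    - [0,0,0]
    - [0,0,0]
    - [0,0,0]
    - [0,0,0]
    - [0,0,0]
    - [0,0,0]
  fingers: [1,1,1,1,1,1,1,1,1]

```text
time: 15.25
position: [0.5863, 0.0088, 0.0355]
tool_rot: [2.441, 1.976, 0.002]
ft_force: [0.2, 0.6, -0.6]
grip_width: 0.006
grip_force: 0.0
```

Request:
apply_moves:
  dp:
    - [0.003,0,0]
    - [0.002,0,0]
    - [0.002,0,0]
    - [0,0,0]
  twist:
    - [0,0,0]
    - [0,0,0]
    - [0,0,0]
    - [0,0,0]
  fingers: [1,1,1,1]

```text
time: 15.65
position: [0.5863, 0.0095, 0.035]
tool_rot: [2.443, 1.969, -0.01]
ft_force: [-3.7, -9.4, 7.4]
grip_width: 0.004
grip_force: 4.9
```

```bash
python3 - <<'E'
from h import *
tgt(board((.014,-.117,.034)),TH+np.pi/2)
E
```

```text
t 15.65 pos [0.5863 0.0095 0.035 ] board [ 0.0121 -0.1166  0.035 ] q [ 0.485  0.435 -0.665  1.79   0.317  1.027 -0.515] F [-3.71 -9.43  7.45] Fboard [ -1.55 -10.01   7.45] gw 0.004 gf 4.85
dp [-0.0004  0.0019  0.001 ] tw [-0.001   0.0075  0.007 ]
```

The culm is firmly butted (10 N against the stop). Next I'll back off, move to the stop-block side and tilt.

Request:
apply_moves:
  dp:
    - [-0.01,0,0]
    - [-0.005,0,-0.02]
    - [0,0,-0.04]
    - [0,-0.01,-0.04]
    - [0.03,-0.02,-0.015]
    - [0.045,-0.02,0]
    - [0.045,-0.02,0]
    - [0.045,0,0]
    - [0.02,0,0]
    - [0,0,0]
  twist:
    - [0,0,0]
    - [0,0,0]
    - [0,0,0]
    - [0,0,0]
    - [0,0,0]
    - [0,0,0]
    - [0,0,0]
    - [0,0,0]
    - [0,0,0]
    - [0,0,0]
  fingers: [1,1,1,1,1,1,1,1,1,1]

```text
time: 16.65
position: [0.5533, 0.2008, 0.1497]
tool_rot: [-2.434, -1.981, -0.004]
ft_force: [-0.7, -0.3, 0.5]
grip_width: 0.003
grip_force: 0.0
```

Request:
apply_moves:
  dp:
    - [0,0,0]
    - [0,0,0]
    - [0,0,0]
    - [0,0,0]
    - [0,0,0]
    - [0,0,0]
    - [0,0,0]
  twist:
    - [-0.12,0,0]
    - [-0.12,0,0]
    - [-0.12,0,0]
    - [-0.12,0,0]
    - [-0.12,0,0]
    - [-0.1,0,0]
    - [0,0,0]
  fingers: [1,1,1,1,1,1,1]

```text
time: 17.35
position: [0.5513, 0.1944, 0.1472]
tool_rot: [1.968, 1.598, 0.576]
ft_force: [-0.8, -1.0, 0.4]
grip_width: 0.007
grip_force: 0.0
```

```bash
python3 - <<'E'
from h import *
tgt(board((-.017,.05,.073)),TH+np.pi/2,-.70)
E
```

```text
t 17.35 pos [0.5513 0.1944 0.1472] board [-0.0627  0.0561  0.1472] q [ 0.187 -0.034 -0.881  2.189  0.857  0.7   -1.505] F [-0.77 -0.96  0.45] Fboard [-0.54 -1.11  0.45] gw 0.007 gf 0.0
dp [-0.0063 -0.0128  0.0861] tw [-0.001  -0.004   0.0134]
```

Request:
apply_moves:
  dp:
    - [-0.003,-0.006,0.01]
    - [-0.003,-0.007,0.03]
    - [0,0,0.03]
    - [0,0,0.015]
    - [0,0,0.01]
    - [0,0,0]
  twist:
    - [0,0,0.013]
    - [0,0,0]
    - [0,0,0]
    - [0,0,0]
    - [0,0,0]
    - [0,0,0]
  fingers: [1,1,1,1,1,1]

```text
time: 17.95
position: [0.6041, 0.1763, 0.0669]
tool_rot: [1.989, 1.58, 0.58]
ft_force: [-0.1, -0.4, 0.7]
grip_width: 0.006
grip_force: 0.0
```

```bash
python3 - <<'E'
from h import *
tgt(board((.004,.05,.052)),TH+np.pi/2,-.75)
E
```

```text
t 17.95 pos [0.6041 0.1763 0.0669] board [-0.0072  0.0501  0.0669] q [ 0.163  0.243 -0.816  2.174  1.272  0.694 -1.817] F [-0.07 -0.37  0.66] Fboard [ 0.01 -0.37  0.66] gw 0.006 gf 0.0
dp [-0.0001 -0.001   0.0186] tw [-0.0542 -0.0019 -0.0079]
```

Request:
apply_moves:
  dp:
    - [0,-0.001,0]
    - [0,0,0.008]
    - [0,0,0.004]
    - [0,0,0.003]
    - [0,0,0]
  twist:
    - [-0.08,0,-0.005]
    - [0,0,0]
    - [0,0,0]
    - [0,0,0]
    - [0,0,0]
  fingers: [1,1,1,1,1]

```text
time: 18.45
position: [0.6135, 0.1765, 0.0574]
tool_rot: [1.922, 1.538, 0.637]
ft_force: [0.4, 0.3, 0.4]
grip_width: 0.005
grip_force: 0.0
```

Request:
apply_moves:
  dp:
    - [0,0,0.002]
    - [0,0,0.001]
    - [0,0,0.001]
    - [0,0,0]
  twist:
    - [0,0,0]
    - [0,0,0]
    - [0,0,0]
    - [0,0,0]
  fingers: [1,1,1,1]

```text
time: 18.85
position: [0.6154, 0.1765, 0.0543]
tool_rot: [1.92, 1.54, 0.638]
ft_force: [-0.7, -0.1, 0.6]
grip_width: 0.004
grip_force: 0.0
```

```bash
python3 - <<'E'
from h import *
tgt(board((.004,.05,.052)),TH+np.pi/2,-.785)
E
```

```text
t 18.85 pos [0.6154 0.1765 0.0543] board [0.0038 0.0528 0.0543] q [ 0.096  0.299 -0.771  2.206  1.508  0.736 -2.039] F [-0.68 -0.15  0.59] Fboard [-0.63 -0.29  0.59] gw 0.004 gf 0.0
dp [-0.0028 -0.0015  0.0017] tw [-0.0051 -0.0062 -0.0006]
```

Request:
apply_moves:
  dp:
    - [0,-0.0015,0.001]
    - [0,0,0.001]
    - [0,0,0.001]
    - [0,0,0]
  twist:
    - [0,0,0]
    - [0,0,0]
    - [0,0,0]
    - [0,0,0]
  fingers: [1,1,1,1]

```text
time: 19.25
position: [0.6164, 0.1764, 0.051]
tool_rot: [1.92, 1.54, 0.638]
ft_force: [0.1, -0.0, 0.3]
grip_width: 0.0
grip_force: 0.0
```

```bash
python3 - <<'E'
from h import *
tgt(board((.004,.05,.052)),TH+np.pi/2,-.785)
E
```

```text
t 19.25 pos [0.6164 0.1764 0.051 ] board [0.0048 0.0529 0.051 ] q [ 0.093  0.308 -0.768  2.206  1.521  0.738 -2.049] F [ 0.06 -0.02  0.32] Fboard [ 0.06 -0.01  0.32] gw 0.0 gf 0.0
dp [-0.0029  0.0002 -0.0013] tw [-0.0052 -0.0064 -0.0005]
```

Request:
apply_moves:
  dp:
    - [0,0,0.001]
    - [0,0,0]
    - [0,0,0.001]
    - [0,0,0]
  twist:
    - [0,0,0]
    - [0,0,0]
    - [0,0,0]
    - [0,0,0]
  fingers: [1,1,1,1]

```text
time: 19.65
position: [0.6168, 0.1765, 0.0507]
tool_rot: [1.918, 1.539, 0.638]
ft_force: [-16.6, -1.4, 15.4]
grip_width: 0.006
grip_force: 11.2
```

Request:
apply_moves:
  dp:
    - [0,0,0.001]
    - [0,0,0]
    - [0,0,0.001]
    - [0,0,0]
  twist:
    - [0,0,0]
    - [0,0,0]
    - [0,0,0]
    - [0,0,0]
  fingers: [1,1,1,1]

```text
time: 20.05
position: [0.617, 0.1765, 0.0505]
tool_rot: [1.914, 1.538, 0.637]
ft_force: [-35.3, -3.0, 33.3]
grip_width: 0.004
grip_force: 23.8
```

```bash
python3 - <<'E'
from h import *
im=get_image("side");cv2.imwrite("pics/side2.png",cv2.resize(im[190:330,180:360,::-1],None,fx=4,fy=4,interpolation=cv2.INTER_CUBIC))
tgt(board((.004,.05,.052)),TH+np.pi/2,-.785)
E
```

```text
t 20.1 pos [0.6169 0.1764 0.0505] board [0.0053 0.053  0.0505] q [ 0.09   0.313 -0.768  2.206  1.53   0.746 -2.056] F [-35.03  -4.15  32.37] Fboard [-33.26 -11.74  32.37] gw 0.007 gf 23.74
dp [-0.003   0.0001 -0.002 ] tw [-0.0006 -0.0038  0.0026]
```

View pics/side2.png

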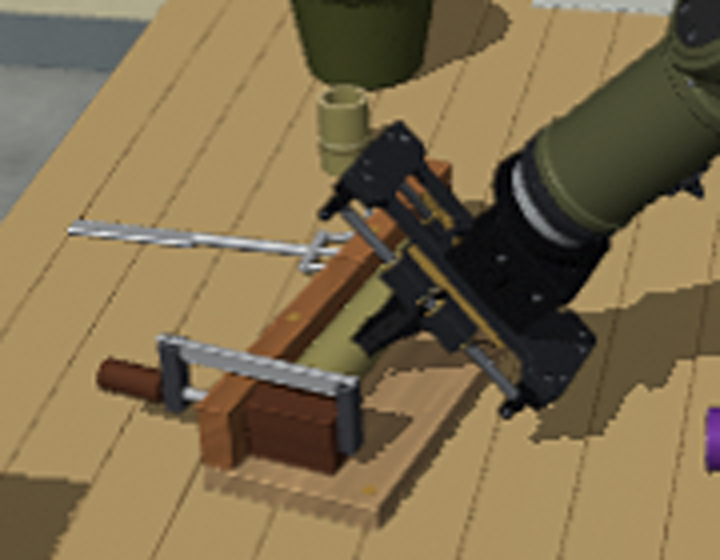

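The side view shows the fingers diagonally on the near shoulder (crop (370,335)), on the stop side of the slot. The push is 48 N, so I'll ease it to about 15 N.

Request:
apply_moves:
  dp:
    - [0,0,-0.001]
    - [0,0,-0.001]
    - [0,0,-0.0005]
    - [0,0,0]
    - [0,0,0]
  twist:
    - [0,0,0]
    - [0,0,0]
    - [0,0,0]
    - [0,0,0]
    - [0,0,0]
  fingers: [1,1,1,1,1]

```text
time: 20.6
position: [0.6167, 0.1764, 0.0508]
tool_rot: [1.918, 1.539, 0.638]
ft_force: [-11.3, -1.0, 10.9]
grip_width: 0.007
grip_force: 7.8
```

```bash
python3 - <<'E'
from h import *
tgt(board((.004,.05,.052)),TH+np.pi/2,-.785)
E
```

```text
t 20.6 pos [0.6167 0.1764 0.0508] board [0.0051 0.0529 0.0508] q [ 0.092  0.31  -0.768  2.206  1.524  0.74  -2.052] F [-11.32  -0.96  10.87] Fboard [-10.83  -3.43  10.87] gw 0.007 gf 7.83
dp [-0.0029  0.0001 -0.0017] tw [-0.0036 -0.0057  0.0004]
```

Request:
apply_moves:
  dp:
    - [0,0,0]
    - [0,0,0]
    - [0,0,0]
    - [0,0,0]
    - [0,0,0]
  twist:
    - [0,0,0]
    - [0,0,0]
    - [0,0,0]
    - [0,0,0]
    - [0,0,0]
  fingers: [1,1,1,1,1]

```text
time: 21.1
position: [0.6167, 0.1764, 0.0508]
tool_rot: [1.918, 1.539, 0.638]
ft_force: [-11.9, -1.0, 11.3]
grip_width: 0.004
grip_force: 7.9
```

```bash
python3 - <<'E'
from h import *
im=get_image("top");cv2.imwrite("pics/top3.png",cv2.resize(im[125:255,165:335,::-1],None,fx=4.5,fy=4.5,interpolation=cv2.INTER_CUBIC))
# where the right end of the butted culm (top of rim) and the left end should show in the crop
print(((proj("top",board(np.array([(.018,-.107,.058),(-.002,-.107,.038),(.018,.113,.058),(-.002,.113,.038)])))-[165,125])*4.5).round(0))
tgt(board((.004,.05,.052)),TH+np.pi/2,-.785)
E
```

```text
[[573. 372.]
 [566. 414.]
 [177. 282.]
 [175. 326.]]
t 21.15 pos [0.6167 0.1764 0.0508] board [0.0051 0.0529 0.0508] q [ 0.092  0.31  -0.768  2.206  1.524  0.741 -2.052] F [-11.25  -1.44  10.87] Fboard [-10.66  -3.88  10.87] gw 0.003 gf 7.87
dp [-0.0029  0.0001 -0.0017] tw [-0.0036 -0.0056  0.0004]
```

View pics/top3.png

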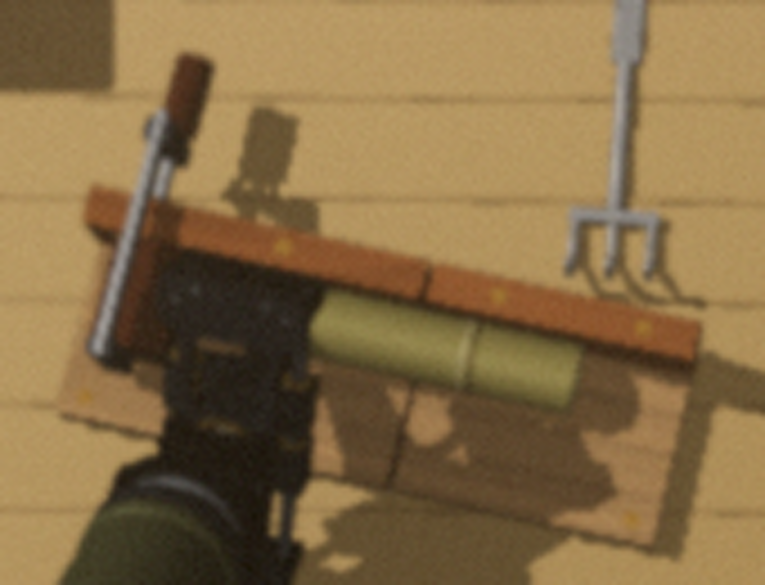

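The culm lies along the fence with its free end at crop (575,380), which matches the butted position. The slot at (425,280) is clear of the hand and the push is steady at about 15 N at 45°.

```bash
python3 -c "
from bench import ctrl
print(ctrl.close_job())"
```

```text
the job is handed in; nothing more can be done
None
```

The job is handed in: the culm lies along the fence, butted against the stop block, held by a steady diagonal push of about 15 N at 45° with the hand about 70 mm to the stop side of the slot; while I was setting that push it briefly reached about 48 N at the fingertips before I eased it.

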